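# Cap the salt shakers and slide their tray into the rack

### The job

The washed salt shakers stand on the cork mat with their steel caps only half on, and the rack's bottom tray is out on the shelf. Push every shaker's cap fully down, stand all the shakers upright in the tray, and then slide the loaded tray into the bottom bay of the rack until it is fully home, with every shaker still standing upright in it. Leave the infuser, the magnet, the mug and the jar where they are.

Things in the scene. Friction and masses are not known exactly. Their poses are not given: they have to be found in the camera images.
- rack: Fixed three-tier rack of white plastic, 198 mm deep (x, -97 to +101), 193 mm wide (y), 240 mm high. Origin: centre of its underside, on the shelf; +x points from the open front to the back, z up. The upper two tiers are shallow trays. The lowest is a bay without a floor, clear from the shelf up to 92 mm, between two slotted runners, with a stop across the back whose face is at x = +97 mm.
- bay_mouth (a point): Centre of the bay's open front on the shelf surface (x = -97 mm of the rack). Runners: walls 30 mm high, inner faces at y = +/-84.5 mm of the rack; a lip 25 mm above the shelf reaches in to y = +/-77.5 mm, over the tray's side edges. In front of the mouth the runners flare outward as far as x = -119 mm (30 mm high).
- tray: The rack's slide-out bottom tray, white plastic, 0.24 to 0.4 kg, loose. Origin: centre of the underside of its rectangle, 190 mm long (x) by 162 mm wide (y, over thin side flanges); floor 4 mm thick, rim 20 mm high, inside 182 by 144 mm. Goes into the bay +x end first, sliding on the shelf, its x along the rack's x. Fully home, its origin is at x = +2 mm of the rack, its front flush.
- fin (a point): Grip point on the tray's pull fin, 150 mm in front (-x) of the tray's origin and 22 mm above its underside. The fin is an upright plate 14 mm thick (along the tray's y), standing out from the middle of the front wall from x = -95 to -181 mm of the tray, its top 35 mm above the shelf. It stays outside the rack when the tray is home.
- shaker1: One of three or four like empty glass salt shakers (absent ones read None), 0.12 to 0.19 kg with its cap. Straight round glass 48 mm across from the foot to 50 mm up, then a neck; 76 mm tall over the steel cap when that is fully on, up to 86 mm when it is up. Origin: centre of the underside of the glass, z up its axis.
- cap1 (a joint): Push-on steel cap of shaker1, 40 mm across, on the neck of the glass: value in m that it stands up from fully on (0 = fully on, 0.010 = its highest). It slides up or down along the shaker's axis when pushed or pulled with more than about 5 N and stays where it is left.
- shaker2: One of three or four like empty glass salt shakers (absent ones read None), 0.12 to 0.19 kg with its cap. Straight round glass 48 mm across from the foot to 50 mm up, then a neck; 76 mm tall over the steel cap when that is fully on, up to 86 mm when it is up. Origin: centre of the underside of the glass, z up its axis.
- cap2 (a joint): Push-on steel cap of shaker2, 40 mm across, on the neck of the glass: value in m that it stands up from fully on (0 = fully on, 0.010 = its highest). It slides up or down along the shaker's axis when pushed or pulled with more than about 5 N and stays where it is left.
- shaker3: One of three or four like empty glass salt shakers (absent ones read None), 0.12 to 0.19 kg with its cap. Straight round glass 48 mm across from the foot to 50 mm up, then a neck; 76 mm tall over the steel cap when that is fully on, up to 86 mm when it is up. Origin: centre of the underside of the glass, z up its axis.
- cap3 (a joint): Push-on steel cap of shaker3, 40 mm across, on the neck of the glass: value in m that it stands up from fully on (0 = fully on, 0.010 = its highest). It slides up or down along the shaker's axis when pushed or pulled with more than about 5 N and stays where it is left.
- shaker4: One of three or four like empty glass salt shakers (absent ones read None), 0.12 to 0.19 kg with its cap. Straight round glass 48 mm across from the foot to 50 mm up, then a neck; 76 mm tall over the steel cap when that is fully on, up to 86 mm when it is up. Origin: centre of the underside of the glass, z up its axis.
- cap4 (a joint): Push-on steel cap of shaker4, 40 mm across, on the neck of the glass: value in m that it stands up from fully on (0 = fully on, 0.010 = its highest). It slides up or down along the shaker's axis when pushed or pulled with more than about 5 N and stays where it is left.
- mat: Round cork mat, 230 mm across, 3 mm thick, fixed on the shelf; the shakers start standing on it. Origin: centre of its underside.
- infuser: Bystander: steel tea infuser ball, 53 mm, on the rack's middle tier. Origin at its underside.
- magnet: Bystander: red ceramic tulip magnet, about 75 by 44 by 8 mm, lying on the rack's top tier. Origin at its underside.
- mug: Bystander: white mug, 80 mm across and 80 mm high, on the shelf beyond the work. Origin at its underside.
- jar: Bystander: amber glass jar with a steel lid, 66 mm across and 85 mm high, on the shelf beyond the work. Origin at its underside.
There are look-alikes about, which are no part of the job. What is shaped like the shaker1 but blue is not meant.

How it is judged:
By the outcome, as a careful person would: the job done as asked, in the order asked, and still so for the second after the job is handed in, with the robot touching nothing.
Of shaker1, shaker2, shaker3, shaker4 only 3 to 4 are there at a start; the rules pass over those that are not, and their reading is None.
At some moment in a run one of shaker1, shaker2, shaker3, shaker4 may be knocked a few centimetres aside while the robot is not near it.
It also fails if it takes over 210 s, if anything falls off the work surface, if the arm or the gripper's body presses on something with over 40 N, if the wrist force passes 120 N, or if a joint passes its speed limit or range.

### The arm

A 6-joint arm with a two-finger parallel gripper is mounted at the origin on the work surface. World frame = base frame: x ahead of the robot, y to its left, z up, the work surface at z = 0. Lengths are in mm, angles in degrees, forces in N, time in s.
With the tool pointing down it reaches from about 350 to 850 mm from the base axis. Payload 8.1 kg.
Tool frame: the origin (TCP) lies on the centre line of the jaws, within the pads' length; the fingertips stand 19 mm ahead of it and the grasp point (between the pads) is the TCP; z points along the fingers, y is the direction in which the jaws open and shut (so a half turn about z gives the same grasp; the last joint's range is limited). The gripper opens to 85 mm and grips with 20 to 120 N. Pads are 22 mm wide; open, the fingers measure 114 mm over their backs; the gripper's body (76 mm by 85 mm) begins 54 mm behind the grasp point. The pads swing forward as they close: fully open they stand 13 mm farther back than shut.
Start: joints at [-78.117, 7.471, 85.268, -0, 87.261, -4.893], TCP at [173.201, -574.462, 250.292] pointing down, gripper open.
Joint ranges: [-169.43, 169.43], [-51.17, 129.36], [1.28, 143.12], [-76.62, 256.62], [0, 156.53], [-152.29, 152.29]. Speed limits (degrees/s): [136.94, 136.94, 159.86, 180, 180, 180].

### API

Orientations are given as [roll, pitch, yaw] about the fixed x, y, z axes, in that order (R = Rz(yaw) Ry(pitch) Rx(roll)).
In Python, from bench import r, viewer gives the robot as it stands.
- The arm moves only by the tool carry_out, never from a script. Its argument "commands" is a list that holds one entry, the list of rows, each a list of 7 numbers: the finger opening in mm, from 0 to 85.4, then the shift along the tool's x, y, z in mm, then the turn, a rotation vector about the tool's x, y, z in degrees. A call has 1 to 5 rows; each row is the pose to reach, as a shift and turn from the pose commanded when the call began, along the tool's axes at that moment; what a row does not reach only later rows make up. A row lasts 1/8 s, in which the tool goes at most 62.5 mm and 10.7 degrees, less where a joint would pass 70% of its speed; a pose out of reach is approached as far as the arm can. A call with a gripper value outside its range is refused whole. The fingers move at their own pace and stop on an object; "grip_force" is the grip in N (left out, the last holds). Time passes only in rows, so rows that repeat a pose let the fingers close. It gives the time, the measured TCP pose, the force and the opening at its end, in the units of the state.
- r.sense(): the state, without advancing time (a new reading comes with each control period).
- viewer.snapshot(name): name is "scene" or "top" or "wrist"; returns the picture (384x512x3 uint8, red, green, blue); there is no depth.
- viewer.calibration(name): a dict with "camera_matrix" (3x3 intrinsics, pixels), "rvec" (rotation vector, rad) and "tvec" (3), from world to camera coordinates, as OpenCV has them. Camera axes: x right, y down, z forward; pixel columns grow to the right and rows downward; lengths in mm; the calibration is good to about 2 mm. The wrist camera is an equidistant fisheye: a pixel r from the principal point sees the ray r / f radians off the axis. A picture is of the moment at which its call begins: read the wrist's pose just before it. calibration takes no time and is no camera call; for the wrist camera it gives the pose at the moment of the call.
- r.hand_in(): hands the job in, once; it reports no verdict.
The state is a dict: "time": time; "joint_pos": joint angles; "qd": joint speeds; "joint_efforts": joint torques, N m; "tool_pos": TCP position; "tcp_rot": TCP orientation; "ft_force": force on the tool from outside, world axes, zero at the start; "wrist_torque": the same for the moment, N m; "finger_gap": finger opening in mm.
Only numpy, scipy, OpenCV 4.12 (cv2) and the standard library are available. Lean on these libraries where they do the work, as an engineer would, in place of code of your own. Each camera call takes 0.05 s, during which the arm holds its last target. There are 200 camera calls.

## Working session

There is one attempt and no reset: what is moved stays moved. The work goes in short steps, Python scripts to look and compute and a tool call to move; the robot and the scene stay as the last step left them, time stands still between calls to the robot, and variables do not carry over. Pictures are saved under pics/ and viewed, about 12 in all and at most 16, crops included, and the job is handed in when it is done.

Besides the shell and the picture viewer there is one more tool, called as a command line: name --argument value ..., lists and objects as JSON in quotes. carry_out: Moves the arm, as the interface text tells. Its arguments: {"type":"object","properties":{"commands":{"type":"array","items":{"type":"array","items":{"type":"array","items":{"type":"number"}}}},"grip_force":{"type":"number"}},"required":["commands"]}

```bash
ls; mkdir -p pics
python3 - <<'E'
from bench import r, viewer
import cv2
print(r.sense())
for n in("scene","top"):
    im=viewer.snapshot(n);cv2.imwrite(f"pics/{n}0.png",cv2.cvtColor(im,cv2.COLOR_RGB2BGR));print(n,viewer.calibration(n))
print(viewer.calibration("wrist"))
E
```

```text
pics
{'time': 0.0, 'joint_pos': array([-7.81167094e+01,  7.51381043e+00,  8.53298529e+01, -2.30410073e-03,
        8.72612648e+01, -4.89329616e+00]), 'qd': array([-0.03599917,  0.00715659, -0.03716184,  0.11897754, -0.04686257,
       -0.04968283]), 'joint_efforts': array([ 3.45210265e-04, -5.69400716e+01, -5.00546765e+01, -9.95123310e-05,
        1.46781147e-02, -3.45287063e-06]), 'tool_pos': array([ 173.08335135, -573.95390912,  249.25242785]), 'tcp_rot': array([-1.79895258e+02, -6.65752879e-03,  1.67766929e+01]), 'ft_force': array([0.01624985, 0.65273981, 1.0911153 ]), 'wrist_torque': array([ 0.0071975 , -0.0128897 , -0.01518319]), 'finger_gap': 85.09765781084012}
scene {'camera_matrix': array([[472.48877085,   0.        , 255.60088385],
       [  0.        , 472.48877085, 193.92149603],
       [  0.        ,   0.        ,   1.        ]]), 'rvec': array([ 1.55508189,  1.80695861, -0.92270765]), 'tvec': array([ 123.46785833, -218.6709144 , 1998.25861857])}
top {'camera_matrix': array([[436.9134524 ,   0.        , 259.72279448],
       [  0.        , 436.9134524 , 190.74284797],
       [  0.        ,   0.        ,   1.        ]]), 'rvec': array([ 2.15693679, -2.15998748,  0.12948674]), 'tvec': array([  -3.91846876,  621.64049544, 1321.66315511])}
{'camera_matrix': array([[297.31863964,   0.        , 254.49079168],
       [  0.        , 297.31863964, 195.3872444 ],
       [  0.        ,   0.        ,   1.        ]]), 'rvec': array([-2.33584106,  1.73495864,  0.24660663]), 'tvec': array([-598.7811447 ,  -36.60192906,  379.19750471])}
```

View pics/scene0.png

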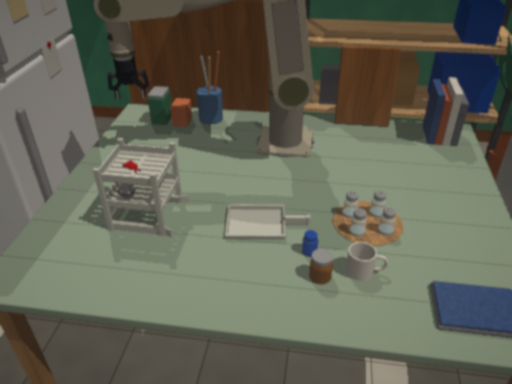

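View pics/top0.png

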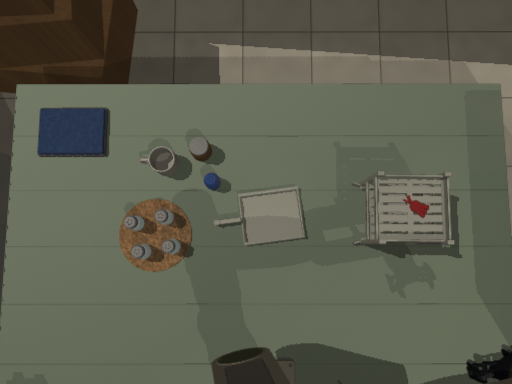

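The pictures show four shakers on the mat (top view about (134,223), (164,217), (141,253), (171,246)). The tray is near (271,216) with its fin to the left, and the rack is on the right with its mouth facing left. The blue look-alike is at (212,181).

```bash
cat > h.py <<'E'
from bench import r, viewer
import cv2, numpy as np
from scipy.spatial.transform import Rotation as R
def cast(cal,u,v,z,fish=False):
    K=cal["camera_matrix"];M=R.from_rotvec(np.ravel(cal["rvec"])).as_matrix();t=np.ravel(cal["tvec"])
    a=np.array([(u-K[0,2])/K[0,0],(v-K[1,2])/K[1,1]])
    if fish:
        th=np.hypot(*a); d=np.array([*(a/max(th,1e-9)*np.sin(th)),np.cos(th)])
    else: d=np.array([a[0],a[1],1])
    d=M.T@d; c=-M.T@t
    return (c+d*(z-c[2])/d[2])
def proj(cal,p):
    return cv2.projectPoints(np.float64([p]),cal["rvec"],cal["tvec"],cal["camera_matrix"],None)[0].ravel()
def save(im,f): cv2.imwrite("pics/"+f,cv2.cvtColor(im,cv2.COLOR_RGB2BGR))
E
python3 - <<'E'
from h import *
im=viewer.snapshot("top")
c=viewer.calibration("top")
a=cv2.resize(im[160:280,110:310],None,fx=4,fy=4,interpolation=cv2.INTER_CUBIC)
b=cv2.resize(im[160:255,345:465],None,fx=6,fy=6,interpolation=cv2.INTER_CUBIC)
save(a,"a.png");save(b,"b.png")
for p in [(156,235,3),(271,216,20),(219,222,35)]: print(cast(c,*p))
for p in[(134,223),(164,217),(141,253),(171,246)]: print(cast(c,*p,83))
E
```

```text
[485.75679477 322.47915016   3.        ]
[544.09640816 -39.96651449  20.        ]
[524.82448347 121.1992054   35.        ]
[519.8154233  370.04991347  83.        ]
[537.57591833 281.04846905  83.        ]
[431.23320228 346.39075609  83.        ]
[451.64678856 258.15381863  83.        ]
```

View pics/a.png

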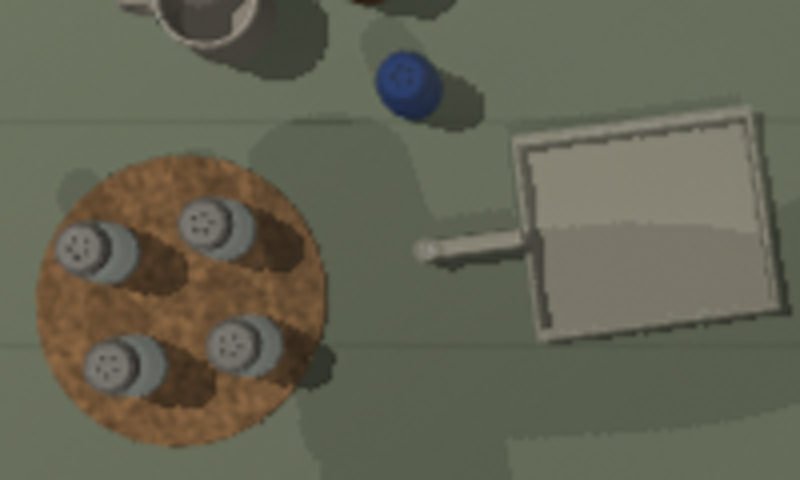

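View pics/b.png

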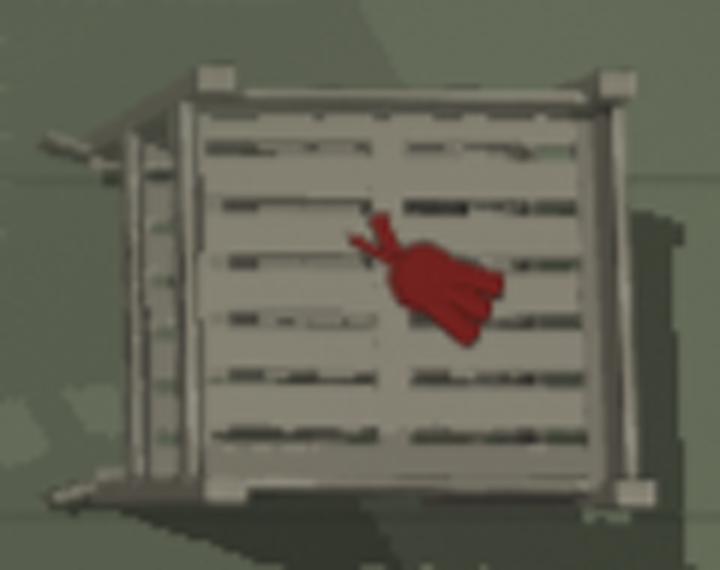

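Crop a shows the cap tops at (84,247), (206,223), (112,366) and (235,345), and the tray rim corners at (515,137), (748,107), (785,312) and (542,340). Crop b shows the rack posts at (216,78), (618,84), (636,493) and (225,490), with the flare tips at (48,143) and (58,497).

Run:
```python
from h import *
c=viewer.calibration("top")
A=lambda p,z:cast(c,p[0]/4+110-.4,p[1]/4+160-.4,z)[:2].round(1)
B=lambda p,z:cast(c,p[0]/6+345-.4,p[1]/6+160-.4,z)[:2].round(1)
for p in[(84,247),(206,223),(112,366),(235,345),(405,77)]: print("cap",A(p,84))
t=[A(p,20) for p in[(515,137),(748,107),(785,312),(542,340)]];print("tray",t,np.mean(t,0))
d=(t[1]+t[2]-t[0]-t[3])/2;e=(t[0]+t[1]-t[2]-t[3])/2;print(np.linalg.norm(d),np.linalg.norm(e),np.degrees(np.arctan2(d[1],d[0])),np.degrees(np.arctan2(e[1],e[0])))
print("fin",A((428,250),35), A((525,240),35))
t=[B(p,240) for p in[(216,78),(618,84),(636,493),(225,490)]];print("rack",t,np.mean(t,0))
d=(t[1]+t[2]-t[0]-t[3])/2;e=(t[0]+t[1]-t[2]-t[3])/2;print(np.linalg.norm(d),np.linalg.norm(e),np.degrees(np.arctan2(d[1],d[0])),np.degrees(np.arctan2(e[1],e[0])))
f=[B(p,30) for p in[(48,143),(58,497)]];print("flare",f,np.mean(f,0))
```

```text
cap [524.7 380.1]
cap [542.5 289.6]
cap [436.8 356.3]
cap [452.1 265.8]
cap [652.3 142.4]
tray [array([614. ,  62.5]), array([ 637.6, -121.2]), array([ 476.7, -148.1]), array([455.4,  40.9])] [545.925 -41.475]
187.69742939102815 161.58008850102783 -83.13055539847672 8.631584336037541
fin [524.5 128.6] [532.1  53.7]
rack [array([ 645.1, -326.3]), array([ 642.2, -504. ]), array([ 462.3, -502.3]), array([ 463.9, -323.9])] [ 553.375 -414.125]
178.0642159446979 180.561637675338 -90.72400248433873 -0.6505195291568733
flare [array([ 645.2, -295.9]), array([ 461.6, -296.1])] [ 553.4 -296. ]
```

carry_out --commands '[[[0,42.5,-42.5,0,0,0,4],[0,85,-85,0,0,0,8],[0,127.5,-127.5,0,0,0,12],[0,170,-170,0,0,0,16.777],[0,212.5,-212.5,0,0,0,16.777]]]' --grip_force 40

```text
time: 0.78
tool_pos: [315.8, -307.8, 250.1]
tcp_rot: [-180.0, -0.0, -0.1]
ft_force: [1.0, -0.4, 0.4]
finger_gap: 0.0
```

carry_out --commands '[[[0,14,-57,0,0,0,0],[0,28,-114,0,0,0,0],[0,42,-171,0,0,0,0],[0,56,-228,0,0,0,0],[0,70,-285,0,0,0,0]]]'

```text
time: 1.4
tool_pos: [385.3, -22.8, 250.4]
tcp_rot: [180.0, -0.0, -0.0]
ft_force: [0.9, -0.1, 0.1]
finger_gap: 0.0
```

carry_out --commands '[[[0,20,-56,0,0,0,0],[0,40,-112,0,0,0,0],[0,60,-168,0,0,0,0],[0,80,-224,0,0,0,0],[0,100,-280,0,0,0,0]]]'

```text
time: 2.02
tool_pos: [485.6, 257.4, 250.1]
tcp_rot: [180.0, -0.0, 0.0]
ft_force: [1.2, -1.0, 0.2]
finger_gap: -0.1
```

Run:
```python
from h import *
c=viewer.calibration("wrist");im=viewer.snapshot("wrist");save(im,"w1.png")
M=R.from_rotvec(np.ravel(c["rvec"])).as_matrix();print("cam",-M.T@np.ravel(c["tvec"]),M[2])
print(r.sense()["tool_pos"])
import json;json.dump({k:np.array(v).tolist() for k,v in c.items()},open("w1.json","w"))
```

```text
cam [554.55855794 257.09016754 373.60026121] [-2.75274773e-01  7.76809394e-04 -9.61365277e-01]
[486.18006064 262.94374152 248.21947096]
```

View pics/w1.png

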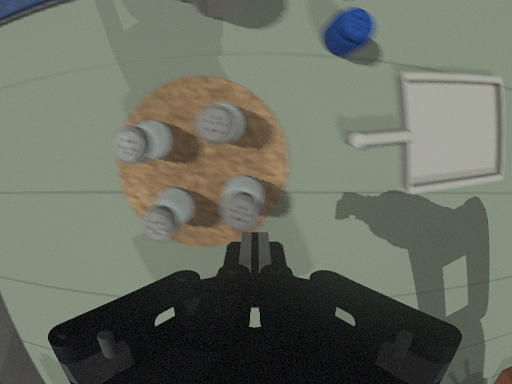

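The wrist view shows the cap tops at about A (129,146), B (213,124), C (160,223) and D (238,211). It is slightly blurred by motion.

Run:
```python
from h import *
import json
c={k:np.array(v) for k,v in json.load(open("w1.json")).items()}
for p in[(129,146),(213,124),(160,223),(238,211)]: print([cast(c,*p,z,True)[:2].round(1) for z in(82,86)])
c=viewer.calibration("wrist");im=viewer.snapshot("wrist");s=r.sense();print(s["time"],s["tool_pos"],s["ft_force"])
save(cv2.resize(im[90:260,100:300],None,fx=4,fy=4,interpolation=cv2.INTER_CUBIC)[:600],"w2.png")
json.dump({k:np.array(v).tolist() for k,v in c.items()},open("w2.json","w"))
```

```text
[array([524.6, 388.3]), array([525. , 386.5])]
[array([543.7, 297.9]), array([543.8, 297.4])]
[array([439.7, 360.3]), array([441.3, 358.9])]
[array([454.2, 274.4]), array([455.6, 274.2])]
2.125 [485.22179087 259.79831601 248.10932094] [ 0.01555654 -0.02895242 -0.50428712]
```

View pics/w2.png

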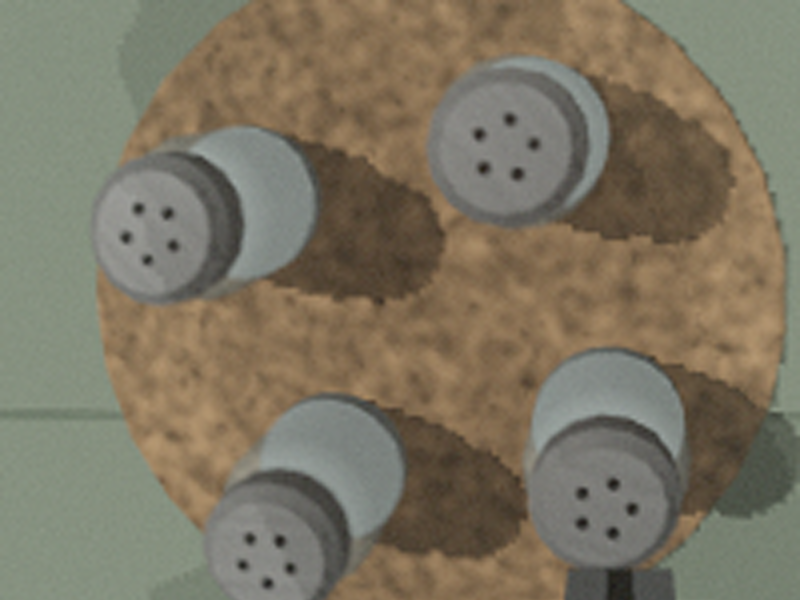

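Sharp now. The cap centres (hole patterns) in the crop are A (150,232), B (505,148), C (266,559) and D (604,508).

Run:
```python
from h import *
import json
c={k:np.array(v) for k,v in json.load(open("w2.json")).items()}
for p in[(150.2,232.4),(504.8,147.8),(266,559),(604.4,508.2)]: print([cast(c,p[0]/4+99.6,p[1]/4+89.6,z,True)[:2].round(1) for z in(80,84,88)])
s=r.sense();print(s["tool_pos"])
```

```text
[array([522.4, 385.3]), array([522.8, 383.6]), array([523.3, 381.9])]
[array([541.2, 291.6]), array([541.4, 291.2]), array([541.6, 290.8])]
[array([432.2, 360.1]), array([433.9, 358.8]), array([435.6, 357.4])]
[array([448.2, 267.3]), array([449.6, 267.2]), array([451.1, 267.1])]
[485.22179087 259.79831601 248.10932094]
```

carry_out --commands '[[[0,-17,-5.5,50,0,0,0],[0,-34,-11,100,0,0,0],[0,-34,-11,120,0,0,0],[0,-34,-11,120,0,0,0],[0,-34,-11,120,0,0,0]]]'

```text
time: 2.75
tool_pos: [452.2, 266.3, 131.8]
tcp_rot: [-180.0, -0.1, -0.0]
ft_force: [0.3, -0.7, -0.0]
finger_gap: -0.1
```

Run:
```python
from h import *
im=viewer.snapshot("wrist");s=r.sense();print(s["time"],s["tool_pos"],s["ft_force"])
save(im[90:330,130:400],"w3.png")
```

```text
2.8 [452.57706185 266.51631117 132.17868611] [-1.09071213 -0.32258749  0.00302043]
```

View pics/w3.png

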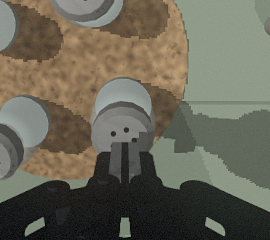

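The closed fingertips are directly over D's cap. Pressing now.

carry_out --commands '[[[0,0,0,10,0,0,0],[0,0,0,18,0,0,0],[0,0,0,24,0,0,0],[0,0,0,28,0,0,0],[0,0,0,31,0,0,0]]]'

```text
time: 3.42
tool_pos: [451.4, 266.4, 99.4]
tcp_rot: [-180.0, -0.0, 0.0]
ft_force: [-1.6, -1.3, 4.6]
finger_gap: 0.1
```

carry_out --commands '[[[0,0,0,1,0,0,0],[0,0,0,2,0,0,0],[0,0,0,2,0,0,0]]]'

```text
time: 3.8
tool_pos: [451.7, 266.5, 98.2]
tcp_rot: [-180.0, -0.1, 0.0]
ft_force: [-2.3, -1.3, 9.1]
finger_gap: -0.2
```

carry_out --commands '[[[0,0,0,1,0,0,0],[0,0,0,2,0,0,0],[0,0,0,3,0,0,0],[0,0,0,3,0,0,0]]]'

```text
time: 4.3
tool_pos: [453.2, 267.3, 98.2]
tcp_rot: [-179.9, -0.2, 0.0]
ft_force: [-8.5, -5.2, 28.8]
finger_gap: 0.0
```

D is seated (the force rises with no more travel). Next is C.

carry_out --commands '[[[0,0,0,-18,0,0,0],[0,0,0,-36,0,0,0],[0,-8,-46,-36,0,0,0],[0,-15.5,-91,-36,0,0,0],[0,-15.5,-91,-36,0,0,0]]]'

```text
time: 4.92
tool_pos: [435.2, 360.0, 130.9]
tcp_rot: [-179.9, -0.0, 0.2]
ft_force: [0.2, -0.4, -0.2]
finger_gap: -0.5
```

carry_out --commands '[[[0,0,0,5,0,0,0],[0,0,0,17,0,0,0],[0,0,0,25,0,0,0],[0,0,0,30,0,0,0],[0,0,0,33,0,0,0]]]'

```text
time: 5.55
tool_pos: [436.3, 357.0, 98.0]
tcp_rot: [180.0, -0.0, -0.0]
ft_force: [-4.1, -5.2, 23.8]
finger_gap: -0.2
```

carry_out --commands '[[[0,0,0,1,0,0,0],[0,0,0,2,0,0,0],[0,0,0,3,0,0,0],[0,0,0,3,0,0,0]]]'

```text
time: 6.05
tool_pos: [437.7, 358.2, 98.4]
tcp_rot: [-179.9, -0.2, -0.0]
ft_force: [-6.7, -6.4, 27.3]
finger_gap: -0.0
```

C is seated. Next A (dx +88.5, dy +24.5), then B (dx +18, dy −91.5).

carry_out --commands '[[[0,0,0,-18,0,0,0],[0,0,0,-36,0,0,0],[0,44,-12,-36,0,0,0],[0,88.5,-24.5,-36,0,0,0],[0,88.5,-24.5,-36,0,0,0]]]'

```text
time: 6.68
tool_pos: [526.6, 381.8, 129.7]
tcp_rot: [180.0, -0.0, -0.1]
ft_force: [-0.9, -0.1, -0.6]
finger_gap: -0.1
```

carry_out --commands '[[[0,0,0,5,0,0,0],[0,0,0,17,0,0,0],[0,0,0,25,0,0,0],[0,0,0,30,0,0,0],[0,0,0,33,0,0,0]]]'

```text
time: 7.3
tool_pos: [524.1, 382.0, 98.0]
tcp_rot: [-180.0, -0.0, 0.0]
ft_force: [-7.0, -3.3, 24.1]
finger_gap: 0.4
```

carry_out --commands '[[[0,0,0,1,0,0,0],[0,0,0,2,0,0,0],[0,0,0,3,0,0,0],[0,0,0,3,0,0,0]]]'

```text
time: 7.8
tool_pos: [525.8, 383.0, 98.6]
tcp_rot: [-179.8, -0.2, 0.0]
ft_force: [-7.2, -4.0, 22.5]
finger_gap: 0.4
```

carry_out --commands '[[[0,0,0,-18,0,0,0],[0,0,0,-36,0,0,0],[0,9,46,-36,0,0,0],[0,18,91.5,-36,0,0,0],[0,18,91.5,-36,0,0,0]]]'

```text
time: 8.43
tool_pos: [543.3, 287.5, 130.9]
tcp_rot: [180.0, -0.0, -0.2]
ft_force: [0.5, 0.0, -0.1]
finger_gap: -0.1
```

carry_out --commands '[[[0,0,0,5,0,0,0],[0,0,0,17,0,0,0],[0,0,0,25,0,0,0],[0,0,0,30,0,0,0],[0,0,0,33,0,0,0]]]'

```text
time: 9.05
tool_pos: [542.4, 291.1, 98.0]
tcp_rot: [-180.0, -0.0, 0.0]
ft_force: [-5.8, -0.8, 20.1]
finger_gap: 0.0
```

carry_out --commands '[[[0,0,0,1,0,0,0],[0,0,0,2,0,0,0],[0,0,0,3,0,0,0],[0,0,0,3,0,0,0]]]'

```text
time: 9.55
tool_pos: [543.9, 291.6, 98.4]
tcp_rot: [-179.9, -0.2, 0.0]
ft_force: [-7.1, -2.6, 24.2]
finger_gap: -0.2
```

All four caps are seated at the same height. Lift, open and look again for the glass positions.

carry_out --commands '[[[85,0,0,-40,0,0,0],[85,-10,0,-90,0,0,0],[85,-40,20,-130,0,0,0],[85,-57,36,-156,0,0,0],[85,-57,36,-156,0,0,0]]]'

```text
time: 10.18
tool_pos: [486.0, 254.3, 253.3]
tcp_rot: [-179.9, -0.3, -0.0]
ft_force: [0.2, -0.1, -0.3]
finger_gap: 84.7
```

carry_out --commands '[[[85,0,0,0,0,0,0],[85,0,0,0,0,0,0]]]'

```text
time: 10.42
tool_pos: [485.0, 254.4, 248.4]
tcp_rot: [179.9, 0.2, 0.0]
ft_force: [0.2, -0.6, 0.2]
finger_gap: 84.9
```

Run:
```python
from h import *
import json
c=viewer.calibration("wrist");im=viewer.snapshot("wrist");s=r.sense();print(s["time"],s["tool_pos"],s["ft_force"])
save(cv2.resize(im[60:260,100:512],None,fx=1.94,fy=1.94,interpolation=cv2.INTER_CUBIC),"w4.png")
json.dump({k:np.array(v).tolist() for k,v in c.items()},open("w4.json","w"))
```

```text
10.475 [484.99091009 254.35336683 248.48256246] [-0.42668047  0.62190131 -0.58954036]
```

View pics/w4.png

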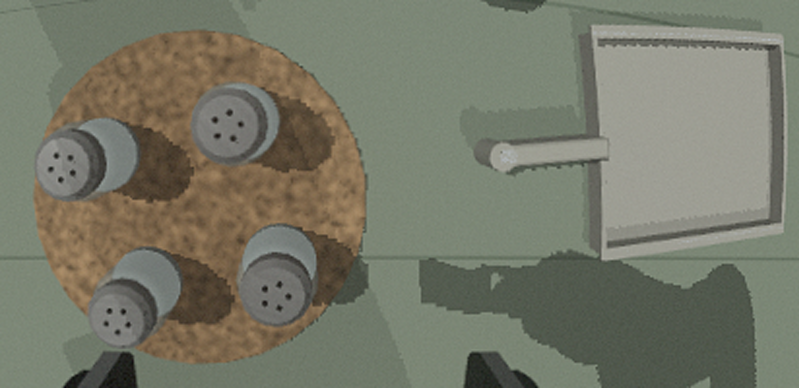

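All caps now look low. The cap centres in the crop are A (63,167), B (227,126), C (118,319) and D (276,294), and the tray corners are (593,26), (782,35), (783,235) and (603,259).

Run:
```python
from h import *
import json
c={k:np.array(v) for k,v in json.load(open("w4.json")).items()}
P=lambda p,z:cast(c,p[0]/1.94+99.75,p[1]/1.94+59.75,z,True)[:2].round(1)
for p in[(63.5,167),(226.6,125.6),(118,319),(275.6,294)]: print(P(p,79))
t=[P(p,20) for p in[(593,26),(782,35),(783,235),(603,259)]];print(t,np.mean(t,0))
d=(t[1]+t[2]-t[0]-t[3])/2;e=(t[0]+t[1]-t[2]-t[3])/2;print(np.linalg.norm(d),np.linalg.norm(e),np.degrees(np.arctan2(d[1],d[0])),np.degrees(np.arctan2(e[1],e[0])))
print("fin",P((505,157),35))
print(r.sense()["tool_pos"])
```

```text
[523.5 381.5]
[542.1 291.4]
[436.8 357.1]
[452.4 267.4]
[array([613.7,  63. ]), array([ 638.2, -122.5]), array([ 476.8, -144.9]), array([455.6,  42.6])] [546.075 -40.45 ]
187.89457815487918 161.17699122393375 -83.01492751526447 7.629879898566026
fin [524.1 129.6]
[484.99091009 254.35336683 248.48256246]
```

carry_out --commands '[[[78,-17,-6,50,0,0,0],[78,-33,-13,100,0,0,0],[78,-33,-13,150,0,0,0],[78,-33,-13,192,0,0,0],[78,-33,-13,214,0,0,0]]]'

```text
time: 11.1
tool_pos: [449.9, 266.4, 32.2]
tcp_rot: [179.9, 0.3, 0.0]
ft_force: [-0.1, 1.0, 0.3]
finger_gap: 77.9
```

carry_out --commands '[[[78,0,0,0,0,0,0],[40,0,0,0,0,0,0],[40,0,0,0,0,0,0],[40,0,0,0,0,0,0],[40,0,0,0,0,0,0]]]' --grip_force 40

```text
time: 11.72
tool_pos: [453.6, 267.9, 37.9]
tcp_rot: [-179.9, -0.2, -0.0]
ft_force: [-0.1, -0.6, 6.2]
finger_gap: 47.0
```

carry_out --commands '[[[40,0,0,-10,0,0,0],[40,0,0,-40,0,0,0],[40,0,0,-80,0,0,0],[40,0,0,-114,0,0,0],[40,0,0,-114,0,0,0]]]'

```text
time: 12.35
tool_pos: [454.3, 268.3, 154.1]
tcp_rot: [-179.8, -0.3, -0.0]
ft_force: [0.6, 0.4, -2.1]
finger_gap: 46.9
```

carry_out --commands '[[[40,8,40,0,0,0,0],[40,19,99,0,0,0,0],[40,30,158,0,0,0,0],[40,41,217,0,0,0,0],[40,52,276,0,0,0,0]]]'

```text
time: 12.98
tool_pos: [503.3, -10.4, 148.8]
tcp_rot: [-180.0, 0.1, 0.0]
ft_force: [0.6, 0.2, -1.8]
finger_gap: 47.4
```

carry_out --commands '[[[40,10,56,0,0,0,0],[40,13,76,0,0,0,0],[40,13,76,30,0,0,0],[40,13,76,70,0,0,0],[40,13,76,95,0,0,0]]]'

```text
time: 13.6
tool_pos: [515.1, -83.5, 51.9]
tcp_rot: [-179.9, 0.2, 0.0]
ft_force: [-1.0, -0.0, -2.2]
finger_gap: 46.7
```

carry_out --commands '[[[40,0,0,5,0,0,0],[40,0,0,10,0,0,0],[40,0,0,14,0,0,0],[40,0,0,16.5,0,0,0],[40,0,0,17,0,0,0]]]'

```text
time: 14.22
tool_pos: [517.8, -84.8, 39.0]
tcp_rot: [180.0, -0.1, -0.0]
ft_force: [-1.9, 1.4, 4.1]
finger_gap: 47.3
```

carry_out --commands '[[[62,0,0,0,0,0,0],[62,0,0,0,0,0,0],[62,0,0,-12,0,0,0],[62,0,0,-50,0,0,0],[80,0,0,-100,0,0,0]]]'

```text
time: 14.85
tool_pos: [516.3, -84.4, 139.0]
tcp_rot: [-180.0, 0.1, -0.0]
ft_force: [1.4, 0.6, 0.7]
finger_gap: 78.4
```

carry_out --commands '[[[80,0,0,-20,0,0,0],[80,-8,-40,-60,0,0,0],[80,-16,-100,-110,0,0,0],[80,-24,-160,-112,0,0,0],[80,-32,-220,-112,0,0,0]]]'

```text
time: 15.48
tool_pos: [487.0, 127.8, 253.0]
tcp_rot: [-180.0, -0.3, -0.1]
ft_force: [1.1, 0.3, -0.6]
finger_gap: 80.0
```

carry_out --commands '[[[80,0,-60,0,0,0,0],[80,0,-119,0,0,0,0],[80,0,-119,0,0,0,0],[80,0,-119,0,0,0,0]]]'

```text
time: 15.98
tool_pos: [486.5, 245.1, 250.6]
tcp_rot: [180.0, -0.0, 0.1]
ft_force: [0.4, -0.6, -0.1]
finger_gap: 80.0
```

```bash
cat > look.py <<'E'
from h import *
import json,sys
n=sys.argv[1]
c=viewer.calibration("wrist");im=viewer.snapshot("wrist");s=r.sense();print(s["time"],s["tool_pos"],s["ft_force"])
save(cv2.resize(im[60:260,100:512],None,fx=1.94,fy=1.94,interpolation=cv2.INTER_CUBIC),n+".png")
json.dump({k:np.array(v).tolist() for k,v in c.items()},open(n+".json","w"))
E
cat > loc.py <<'E'
from h import *
import json
def loc(n,pts,z):
    c={k:np.array(v) for k,v in json.load(open(n+".json")).items()}
    return [cast(c,p[0]/1.94+99.75,p[1]/1.94+59.75,z,True)[:2].round(1).tolist() for p in pts]
E
python3 look.py w5
```

```text
16.025 [486.63986201 244.47260479 250.51959705] [0.23325188 0.03558128 0.44209098]
```

View pics/w5.png

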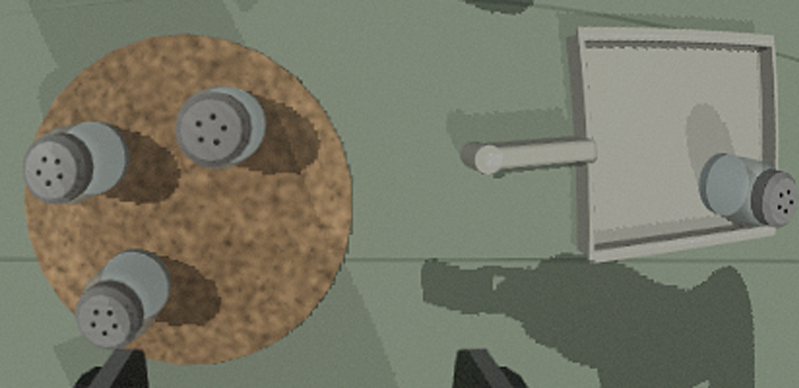

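D stands in the tray and the other three are unmoved. Now B goes to the second slot.

carry_out --commands '[[[78,28,-18,50,0,0,0],[78,56.5,-36.5,90,0,0,0],[78,56.5,-36.5,140,0,0,0],[78,56.5,-36.5,190,0,0,0],[78,56.5,-36.5,214,0,0,0]]]'

```text
time: 16.65
tool_pos: [541.5, 278.8, 32.6]
tcp_rot: [179.9, 0.3, -0.1]
ft_force: [-0.1, -0.1, -0.1]
finger_gap: 78.0
```

carry_out --commands '[[[78,0,0,0,0,0,0],[40,0,0,0,0,0,0],[40,0,0,0,0,0,0],[40,0,0,0,0,0,0],[40,0,0,0,0,0,0]]]'

```text
time: 17.27
tool_pos: [544.3, 281.5, 37.7]
tcp_rot: [-180.0, -0.1, -0.0]
ft_force: [0.4, -1.3, 5.7]
finger_gap: 46.9
```

carry_out --commands '[[[40,0,0,-10,0,0,0],[40,0,0,-40,0,0,0],[40,0,0,-80,0,0,0],[40,0,0,-114,0,0,0],[40,0,0,-114,0,0,0]]]'

```text
time: 17.9
tool_pos: [545.1, 282.5, 154.4]
tcp_rot: [-179.9, -0.4, 0.0]
ft_force: [1.2, -1.0, -1.2]
finger_gap: 46.9
```

carry_out --commands '[[[40,5,40,0,0,0,0],[40,12,99,0,0,0,0],[40,19,158,0,0,0,0],[40,26,217,0,0,0,0],[40,33,276,0,0,0,0]]]'

```text
time: 18.52
tool_pos: [574.9, 3.9, 148.5]
tcp_rot: [-180.0, 0.1, 0.0]
ft_force: [1.4, -0.0, -1.3]
finger_gap: 47.1
```

carry_out --commands '[[[40,8,56,0,0,0,0],[40,10,91,0,0,0,0],[40,10,91,20,0,0,0],[40,10,91,65,0,0,0],[40,10,91,95,0,0,0]]]'

```text
time: 19.15
tool_pos: [583.5, -83.9, 50.8]
tcp_rot: [-179.9, 0.3, 0.0]
ft_force: [-0.6, -0.1, -1.6]
finger_gap: 47.1
```

carry_out --commands '[[[40,0,0,5,0,0,0],[40,0,0,10,0,0,0],[40,0,0,14,0,0,0],[40,0,0,16.5,0,0,0],[40,0,0,17,0,0,0]]]'

```text
time: 19.77
tool_pos: [586.5, -85.5, 38.7]
tcp_rot: [180.0, -0.1, -0.0]
ft_force: [-1.8, 1.1, 2.9]
finger_gap: 47.3
```

The grasp was about 9 mm off in y because an earlier row fell short. I'll shift B 9 mm clear of the rim before releasing it.

carry_out --commands '[[[40,0,0,-6,0,0,0],[40,0,-5,-6,0,0,0],[40,0,-9,-6,0,0,0],[40,0,-9,-3,0,0,0],[40,0,-9,0,0,0,0]]]'

```text
time: 20.4
tool_pos: [586.1, -76.2, 38.6]
tcp_rot: [-180.0, 0.0, 0.0]
ft_force: [-13.9, 3.3, 26.7]
finger_gap: 47.0
```

carry_out --commands '[[[40,0,0,0,0,0,0],[62,0,0,0,0,0,0],[62,0,0,0,0,0,0],[62,0,0,-12,0,0,0],[62,0,0,-50,0,0,0]]]'

```text
time: 21.02
tool_pos: [584.1, -76.0, 86.6]
tcp_rot: [-179.9, 0.3, -0.0]
ft_force: [-0.3, 0.3, -0.4]
finger_gap: 62.1
```

carry_out --commands '[[[80,0,0,-50,0,0,0],[80,-10,-20,-100,0,0,0],[80,-30,-70,-120,0,0,0],[80,-50,-125,-140,0,0,0],[80,-60,-180,-160,0,0,0]]]'

```text
time: 21.65
tool_pos: [525.3, 104.9, 249.9]
tcp_rot: [-180.0, -0.1, -0.0]
ft_force: [1.4, -0.4, 0.0]
finger_gap: 80.0
```

carry_out --commands '[[[80,-15,-55,0,0,0,0],[80,-30,-110,0,0,0,0],[80,-40,-150,0,0,0,0],[80,-40,-150,0,0,0,0],[80,-40,-150,0,0,0,0]]]'

```text
time: 22.28
tool_pos: [486.2, 253.3, 248.6]
tcp_rot: [180.0, -0.0, 0.0]
ft_force: [0.3, -0.0, 0.1]
finger_gap: 79.9
```

```bash
python3 look.py w6
```

```text
22.325 [486.39258428 252.84644525 248.46310849] [-0.17642511 -0.34225906 -0.63276562]
```

View pics/w6.png

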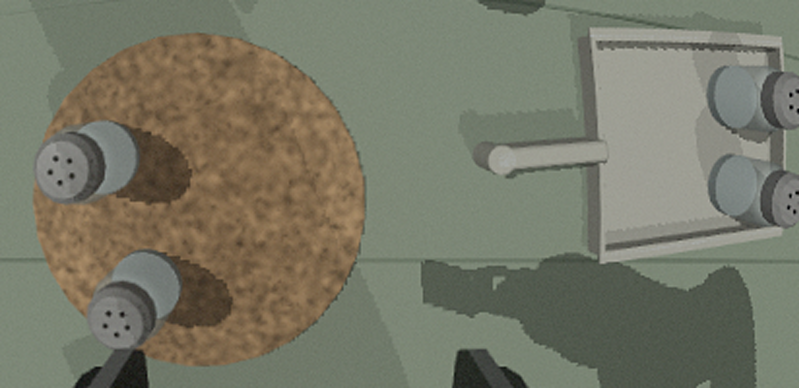

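D and B are standing and A and C are unmoved. Next is C.

carry_out --commands '[[[78,-24,-50,15,0,0,0],[78,-48,-103,35,0,0,0],[78,-48,-103,90,0,0,0],[78,-48,-103,145,0,0,0],[78,-48,-103,190,0,0,0]]]'

```text
time: 22.95
tool_pos: [438.2, 355.0, 56.0]
tcp_rot: [179.9, 0.0, -0.1]
ft_force: [0.3, -0.4, 0.0]
finger_gap: 77.6
```

carry_out --commands '[[[78,0,0,22,0,0,0],[78,0,0,22,0,0,0],[40,0,0,22,0,0,0],[40,0,0,22,0,0,0],[40,0,0,22,0,0,0]]]'

```text
time: 23.58
tool_pos: [439.7, 357.4, 38.4]
tcp_rot: [-179.9, -0.2, -0.0]
ft_force: [0.8, -1.1, 7.0]
finger_gap: 47.0
```

carry_out --commands '[[[40,0,0,0,0,0,0],[40,0,0,-20,0,0,0],[40,0,0,-60,0,0,0],[40,0,0,-114,0,0,0],[40,0,0,-114,0,0,0]]]'

```text
time: 24.2
tool_pos: [441.2, 358.9, 157.5]
tcp_rot: [-179.6, -0.5, 0.0]
ft_force: [0.2, 1.0, -2.1]
finger_gap: 47.5
```

carry_out --commands '[[[40,8,40,0,0,0,0],[40,19,99,0,0,0,0],[40,30,158,0,0,0,0],[40,41,217,0,0,0,0],[40,52,276,0,0,0,0]]]'

```text
time: 24.82
tool_pos: [489.6, 78.9, 150.1]
tcp_rot: [-180.0, 0.0, 0.0]
ft_force: [0.9, 0.7, -2.1]
finger_gap: 47.5
```

carry_out --commands '[[[40,12,52,0,0,0,0],[40,18,86.5,0,0,0,0],[40,18,86.5,20,0,0,0],[40,18,86.5,65,0,0,0],[40,18,86.5,95,0,0,0]]]'

```text
time: 25.45
tool_pos: [506.6, -5.9, 53.1]
tcp_rot: [-180.0, 0.1, -0.0]
ft_force: [-0.1, 0.6, -1.4]
finger_gap: 47.2
```

carry_out --commands '[[[40,0,0,5,0,0,0],[40,0,0,10,0,0,0],[40,0,0,14,0,0,0],[40,0,0,16.5,0,0,0],[40,0,0,17,0,0,0]]]'

```text
time: 26.08
tool_pos: [508.9, -5.9, 39.3]
tcp_rot: [180.0, -0.1, 0.0]
ft_force: [-4.0, 0.7, 8.6]
finger_gap: 47.2
```

carry_out --commands '[[[40,0,0,0,0,0,0],[62,0,0,0,0,0,0],[62,0,0,0,0,0,0],[62,0,0,-12,0,0,0],[62,0,0,-50,0,0,0]]]'

```text
time: 26.7
tool_pos: [506.1, -5.7, 87.0]
tcp_rot: [-180.0, 0.3, -0.0]
ft_force: [0.9, -0.1, -0.0]
finger_gap: 62.0
```

carry_out --commands '[[[80,0,0,-50,0,0,0],[80,-5,-20,-100,0,0,0],[80,-10,-65,-120,0,0,0],[80,-16,-115,-140,0,0,0],[80,-22,-165,-160,0,0,0]]]'

```text
time: 27.32
tool_pos: [485.8, 160.4, 249.9]
tcp_rot: [-180.0, -0.1, -0.0]
ft_force: [1.6, 0.3, -0.4]
finger_gap: 80.0
```

carry_out --commands '[[[80,0,-45,0,0,0,0],[80,0,-95,0,0,0,0],[80,0,-95,0,0,0,0],[80,0,-95,0,0,0,0]]]'

```text
time: 27.82
tool_pos: [486.0, 254.0, 248.5]
tcp_rot: [180.0, -0.0, 0.0]
ft_force: [0.1, -0.3, 0.0]
finger_gap: 80.0
```

```bash
python3 look.py w7
```

```text
27.875 [486.12328727 253.42336039 248.39980219] [ 0.26628249 -0.63269113  0.31999925]
```

View pics/w7.png

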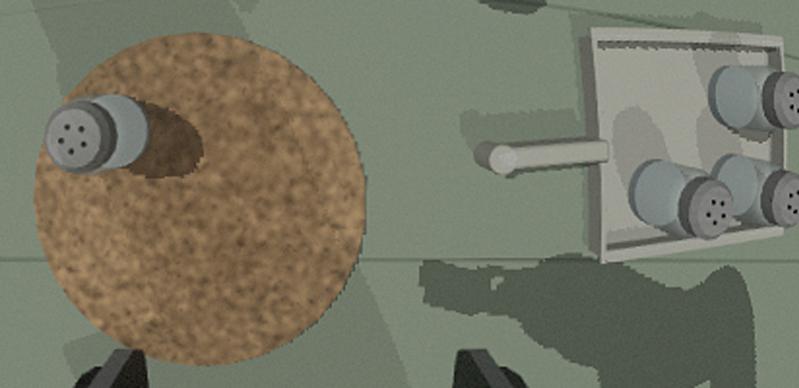

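A has been knocked: its cap is now at about (73,138). I'll relocate it.

```bash
python3 -c "
from loc import *
print(loc('w7',[(72.5,138)],79), loc('w6',[(61.5,170)],79), loc('w7',[(593,27),(782,36),(783,234),(603,260)],20))"
```

```text
[[540.2, 375.0]] [[523.6, 382.1]] [[614.8, 62.7], [639.3, -123.0], [479.5, -144.7], [456.7, 42.3]]
```

carry_out --commands '[[[78,24,-52,10,0,0,0],[78,48,-104,20,0,0,0],[78,55,-121,75,0,0,0],[78,55,-121,130,0,0,0],[78,55,-121,185,0,0,0]]]'

```text
time: 28.5
tool_pos: [541.7, 373.9, 61.7]
tcp_rot: [180.0, -0.0, -0.1]
ft_force: [0.2, -0.1, -1.2]
finger_gap: 78.1
```

carry_out --commands '[[[78,0,0,27,0,0,0],[78,0,0,27,0,0,0],[40,0,0,27,0,0,0],[40,0,0,27,0,0,0],[40,0,0,27,0,0,0]]]'

```text
time: 29.12
tool_pos: [543.1, 375.8, 39.2]
tcp_rot: [-179.9, -0.2, -0.0]
ft_force: [0.2, -1.7, 6.0]
finger_gap: 47.2
```

carry_out --commands '[[[40,0,0,0,0,0,0],[40,0,0,-20,0,0,0],[40,0,0,-60,0,0,0],[40,0,0,-114,0,0,0],[40,0,0,-114,0,0,0]]]'

```text
time: 29.75
tool_pos: [544.6, 377.4, 158.9]
tcp_rot: [-179.6, -0.6, 0.0]
ft_force: [1.4, 0.5, -0.9]
finger_gap: 46.9
```

carry_out --commands '[[[40,4,40,0,0,0,0],[40,9,99,0,0,0,0],[40,15,158,0,0,0,0],[40,20,217,0,0,0,0],[40,26,276,0,0,0,0]]]'

```text
time: 30.38
tool_pos: [566.7, 97.4, 150.5]
tcp_rot: [-180.0, -0.0, 0.0]
ft_force: [0.5, 0.1, -0.6]
finger_gap: 47.0
```

carry_out --commands '[[[40,5,55,0,0,0,0],[40,8,95,0,0,0,0],[40,8,95,20,0,0,0],[40,8,95,65,0,0,0],[40,8,95,95,0,0,0]]]'

```text
time: 31.0
tool_pos: [573.5, 5.1, 52.5]
tcp_rot: [-180.0, 0.2, 0.0]
ft_force: [-0.9, -0.9, -1.8]
finger_gap: 47.1
```

carry_out --commands '[[[40,0,0,5,0,0,0],[40,0,0,10,0,0,0],[40,0,0,14,0,0,0],[40,0,0,16.5,0,0,0],[40,0,0,17,0,0,0]]]'

```text
time: 31.62
tool_pos: [576.0, 4.2, 40.2]
tcp_rot: [-180.0, -0.1, 0.0]
ft_force: [-6.6, 1.1, 12.3]
finger_gap: 47.1
```

carry_out --commands '[[[40,0,0,0,0,0,0],[62,0,0,0,0,0,0],[62,0,0,0,0,0,0],[62,0,0,-12,0,0,0],[62,0,0,-50,0,0,0]]]'

```text
time: 32.25
tool_pos: [573.0, 4.2, 86.7]
tcp_rot: [-180.0, 0.3, -0.0]
ft_force: [0.7, 0.1, 0.4]
finger_gap: 62.1
```

carry_out --commands '[[[62,0,0,-50,0,0,0],[62,-10,-20,-90,0,0,-10],[62,-24,-55,-120,0,0,-20],[62,-36,-85,-140,0,0,-30],[62,-47.5,-105,-150,0,0,-40]]]'

```text
time: 32.88
tool_pos: [527.7, 110.4, 240.8]
tcp_rot: [179.9, -0.2, 40.4]
ft_force: [1.2, 0.3, -0.1]
finger_gap: 62.0
```

carry_out --commands '[[[50,0,0,0,0,0,-10],[50,0,0,0,0,0,-20],[50,0,0,0,0,0,-30],[50,0,0,0,0,0,-40],[50,0,0,0,0,0,-50]]]'

```text
time: 33.5
tool_pos: [527.6, 109.0, 239.0]
tcp_rot: [180.0, 0.0, 90.3]
ft_force: [0.7, -0.4, -0.5]
finger_gap: 49.9
```

carry_out --commands '[[[50,0,0,0,0,0,-4],[50,0,0,0,0,0,-7.4],[50,0,0,0,0,0,-7.4],[50,0,0,0,0,0,-7.4]]]'

```text
time: 34.0
tool_pos: [527.6, 109.1, 238.5]
tcp_rot: [180.0, 0.0, 97.3]
ft_force: [-0.5, -0.5, -0.2]
finger_gap: 50.0
```

Run:
```python
from h import *
import json
c=viewer.calibration("wrist");im=viewer.snapshot("wrist");s=r.sense();print(s["time"],s["tool_pos"],s["tcp_rot"])
t=viewer.snapshot("top")
t=cv2.resize(t[150:270,180:320],None,fx=3.2,fy=3.2,interpolation=cv2.INTER_CUBIC)
w=cv2.resize(im,(400,300));o=np.zeros((700,520,3),np.uint8)
o=np.zeros((384,512+288,3),np.uint8);o[:,:512]=im;o[:,512:]=cv2.resize(t[:384,80:368],(288,384))
save(o,"w8.png")
json.dump({k:np.array(v).tolist() for k,v in c.items()},open("w8.json","w"))
```

```text
34.05 [527.60545174 109.11164839 238.41376971] [1.79975607e+02 2.16386885e-03 9.73353191e+01]
```

View pics/w8.png

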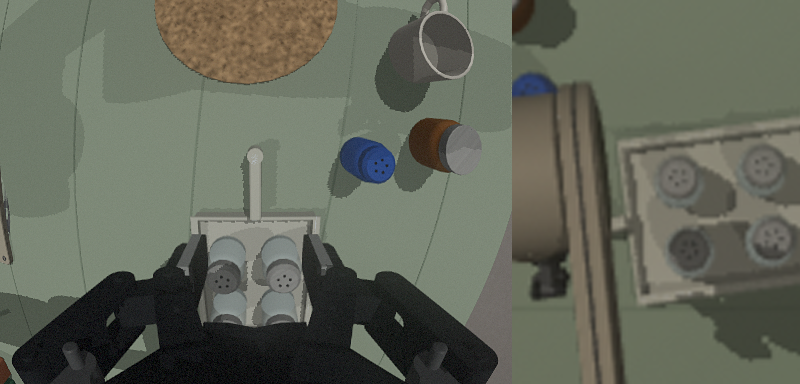

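All four shakers stand in the tray. In the wrist view the fin runs from (255,156) to (254,218), in line with the tool.

Run:
```python
from h import *
import json
c={k:np.array(v) for k,v in json.load(open("w8.json")).items()}
for p in[(255,156),(254.5,215)]: print(cast(c,*p,35,True).round(1))
print([cast(c,*p,20,True)[:2].round(1) for p in[(192,217),(320,217)]])
```

```text
[524.6 130.7  35. ]
[532.9  62.   35. ]
[array([456.9,  43.8]), array([614.8,  64. ])]
```

carry_out --commands '[[[50,0,0,55,0,0,0],[50,0,0,110,0,0,0],[50,0,0,160,0,0,0],[50,0,0,195,0,0,0],[50,0,0,211,0,0,0]]]'

```text
time: 34.72
tool_pos: [525.8, 108.9, 24.7]
tcp_rot: [-179.8, -0.0, 97.4]
ft_force: [0.7, 0.5, 0.3]
finger_gap: 50.0
```

carry_out --commands '[[[50,0,0,0,0,0,0],[35,0,0,0,0,0,0],[25,0,0,0,0,0,0],[18,0,0,0,0,0,0],[8,0,0,0,0,0,0]]]' --grip_force 50

```text
time: 35.35
tool_pos: [528.2, 109.2, 28.1]
tcp_rot: [179.9, 0.0, 97.4]
ft_force: [-2.0, 0.6, 7.2]
finger_gap: 13.2
```

carry_out --commands '[[[8,0,0,0,0,0,0],[8,0,0,0,0,0,0]]]'

```text
time: 35.6
tool_pos: [528.3, 109.2, 28.1]
tcp_rot: [179.9, 0.0, 97.4]
ft_force: [-2.0, -0.6, 7.1]
finger_gap: 13.1
```

```bash
python3 -c "
from h import *
s=r.sense();print(s['time'],s['tool_pos'],s['tcp_rot'],s['ft_force'])"
```

```text
35.6 [528.26817681 109.20548095  28.14710042] [1.79917825e+02 2.07904407e-03 9.73985796e+01] [-2.03520026 -0.63511259  7.0502539 ]
```

The fin is gripped. Rotate into line with the rack while drawing slowly toward it.

carry_out --commands '[[[8,-8,2,0,0,0,0.8],[8,-24,6.3,0,0,0,2.4],[8,-45,11.7,0,0,0,4.5],[8,-66,17,0,0,0,6.5],[8,-81.4,21.2,0,0,0,8.1]]]'

```text
time: 36.22
tool_pos: [560.0, 32.0, 28.2]
tcp_rot: [179.9, -0.1, 89.2]
ft_force: [-1.0, 9.6, 5.6]
finger_gap: 13.2
```

carry_out --commands '[[[8,0,0,0,0,0,0],[8,0,0,0,0,0,0],[8,0,0,0,0,0,0]]]'

```text
time: 36.6
tool_pos: [560.1, 30.4, 28.1]
tcp_rot: [179.9, 0.1, 89.3]
ft_force: [1.0, -5.8, 4.8]
finger_gap: 13.0
```

Run:
```python
from h import *
t=viewer.snapshot("top");s=r.sense();print(s["time"],s["tool_pos"],s["tcp_rot"],s["ft_force"])
save(cv2.resize(t[150:260,230:460],None,fx=3.4,fy=3.4,interpolation=cv2.INTER_CUBIC),"t9.png")
```

```text
36.65 [560.14598167  30.37273961  28.16184214] [1.79852116e+02 1.01738467e-01 8.93372429e+01] [ 1.39450791 -5.76185613  6.03033868]
```

View pics/t9.png

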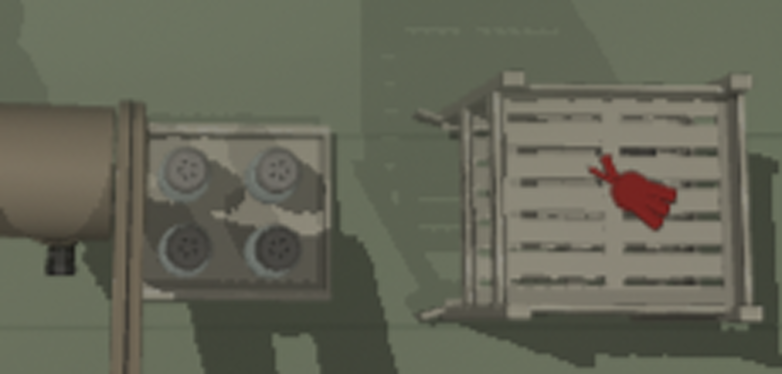

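All four shakers stand. The tray's leading corners are at (331,129) and (331,296), and the flare tips at (417,115) and (423,318).

Run:
```python
from h import *
c=viewer.calibration("top")
P=lambda p,z:cast(c,p[0]/3.4+229.6,p[1]/3.4+149.6,z)[:2].round(1)
print([P(p,20) for p in[(331,129),(331,296)]],[P(p,30) for p in[(417,115),(423,318)]])
print([P(p,240) for p in[(513,78),(740,82),(752,312),(518,311)]])
```

```text
[array([ 633.6, -216.8]), array([ 479.5, -213.8])] [array([ 645.2, -294.8]), array([ 459.4, -295.3])]
[array([ 645.3, -326. ]), array([ 641.8, -503.1]), array([ 463.4, -502.8]), array([ 464.4, -323.5])]
```

carry_out --commands '[[[8,-8,-0.3,0,0,0,0],[8,-24,-0.6,0,0,0,0],[8,-42,-1,0,0,0,0],[8,-60,-1,0,0,0,0],[8,-75,-1,0,0,0,0]]]'

```text
time: 37.28
tool_pos: [557.9, -42.0, 28.2]
tcp_rot: [179.9, -0.1, 89.4]
ft_force: [-0.0, 11.3, 9.1]
finger_gap: 13.2
```

carry_out --commands '[[[8,-11,0,0,0,0,0],[8,-22,0,0,0,0,0],[8,-32,0,0,0,0,0],[8,-42,0,0,0,0,0],[8,-50,0,0,0,0,0]]]'

```text
time: 37.9
tool_pos: [557.3, -91.7, 28.1]
tcp_rot: [179.9, -0.2, 89.4]
ft_force: [0.7, 12.1, 10.2]
finger_gap: 13.3
```

It has entered cleanly with no lateral force. Continue.

carry_out --commands '[[[8,-10,0,0,0,0,0],[8,-22,0,0,0,0,0],[8,-34,0,0,0,0,0],[8,-46,0,0,0,0,0],[8,-58,0,0,0,0,0]]]'

```text
time: 38.52
tool_pos: [556.7, -149.5, 28.1]
tcp_rot: [179.9, -0.2, 89.4]
ft_force: [0.5, 12.8, 10.6]
finger_gap: 13.1
```

carry_out --commands '[[[8,-12,0,0,0,0,0],[8,-24,0,0,0,0,0],[8,-36,0,0,0,0,0],[8,-48,0,0,0,0,0],[8,-58,0,0,0,0,0]]]'

```text
time: 39.15
tool_pos: [556.1, -207.5, 28.2]
tcp_rot: [179.9, -0.2, 89.4]
ft_force: [0.5, 13.7, 12.3]
finger_gap: 13.0
```

carry_out --commands '[[[8,-10,0,0,0,0,0],[8,-20,0,0,0,0,0],[8,-29,0,0,0,0,0],[8,-37,0,0,0,0,0],[8,-43,0,0,0,0,0]]]'

```text
time: 39.78
tool_pos: [555.6, -250.3, 28.2]
tcp_rot: [179.9, -0.2, 89.4]
ft_force: [0.6, 13.0, 12.7]
finger_gap: 13.0
```

carry_out --commands '[[[8,-3,0,0,0,0,0],[8,-6,0,0,0,0,0],[8,-8,0,0,0,0,0],[8,-10,0,0,0,0,0],[8,-12,0,0,0,0,0]]]'

```text
time: 40.4
tool_pos: [555.5, -261.9, 28.2]
tcp_rot: [179.9, -0.2, 89.4]
ft_force: [0.5, 13.4, 12.9]
finger_gap: 13.3
```

carry_out --commands '[[[8,-1,0,0,0,0,0],[8,-2,0,0,0,0,0],[8,-3,0,0,0,0,0]]]'

```text
time: 40.78
tool_pos: [555.5, -264.9, 28.1]
tcp_rot: [179.9, -0.2, 89.4]
ft_force: [-0.3, 13.3, 12.3]
finger_gap: 13.4
```

carry_out --commands '[[[8,-1,0,0,0,0,0],[8,-2,0,0,0,0,0],[8,-3,0,0,0,0,0]]]'

```text
time: 41.15
tool_pos: [555.5, -266.1, 28.2]
tcp_rot: [180.0, -0.3, 89.4]
ft_force: [-0.8, 24.6, 17.9]
finger_gap: 13.3
```

carry_out --commands '[[[8,-1,0,0,0,0,0],[8,-2,0,0,0,0,0]]]'

```text
time: 41.4
tool_pos: [555.5, -266.2, 28.1]
tcp_rot: [-180.0, -0.5, 89.5]
ft_force: [-1.0, 33.9, 22.1]
finger_gap: 13.4
```

It is hard against the stop at the predicted place. Relax, release, lift and back away.

carry_out --commands '[[[8,1.5,0,0,0,0,0],[8,3,0,0,0,0,0],[18,3,0,0,0,0,0],[30,3,0,0,0,0,0],[45,3,0,0,0,0,0]]]'

```text
time: 42.02
tool_pos: [554.0, -269.9, 26.7]
tcp_rot: [-180.0, -0.0, 89.3]
ft_force: [0.5, 0.4, 0.0]
finger_gap: 44.8
```

carry_out --commands '[[[45,0,0,0,0,0,0],[45,0,0,-10,0,0,0],[45,5,0,-40,0,0,0],[45,40,0,-80,0,0,0],[45,90,0,-110,0,0,0]]]'

```text
time: 42.65
tool_pos: [556.1, -180.3, 139.9]
tcp_rot: [179.8, 0.1, 89.2]
ft_force: [0.1, -0.2, 0.3]
finger_gap: 45.2
```

carry_out --commands '[[[45,40,-30,-20,0,0,0],[45,90,-60,-40,0,0,0],[45,140,-80,-60,0,0,0],[45,140,-80,-60,0,0,0],[45,140,-80,-60,0,0,0]]]'

```text
time: 43.28
tool_pos: [477.6, -39.1, 197.7]
tcp_rot: [179.9, 0.0, 89.3]
ft_force: [0.4, 0.2, 0.9]
finger_gap: 45.1
```

Run:
```python
from h import *
s=r.sense();print(s["time"],s["tool_pos"],s["ft_force"])
w=viewer.snapshot("scene");t=viewer.snapshot("top")
a=cv2.resize(w[130:240,80:210],(520,440),interpolation=cv2.INTER_CUBIC)
b=cv2.resize(t[150:260,320:390],(280,440),interpolation=cv2.INTER_CUBIC)
save(np.hstack([a,b]),"f.png")
```

```text
43.275 [477.5540378  -39.08378051 197.74383495] [0.43817704 0.15071327 0.89901126]
```

View pics/f.png

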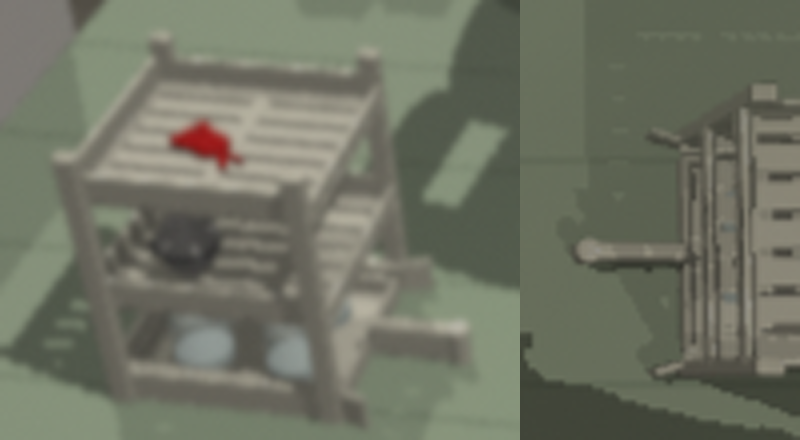

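The tray is in, flush with the front, the fin is outside, and the magnet and infuser are in place. One check inside the bay: turn and tilt the wrist camera to look in.

carry_out --commands '[[[45,0,0,0,0,0,10],[45,0,0,0,0,0,20],[45,0,0,0,0,0,30],[45,0,0,0,0,0,40],[45,0,0,0,0,0,50]]]'

```text
time: 44.0
tool_pos: [477.1, -40.1, 196.2]
tcp_rot: [-179.9, 0.1, 38.9]
ft_force: [0.3, 0.6, -0.4]
finger_gap: 45.0
```

carry_out --commands '[[[45,0,0,0,0,0,10],[45,0,0,0,0,0,20],[45,0,0,0,0,0,30],[45,0,0,0,0,0,39.3],[45,0,0,0,0,0,39.3]]]'

```text
time: 44.62
tool_pos: [477.1, -39.8, 196.3]
tcp_rot: [-180.0, 0.1, -0.0]
ft_force: [0.1, -0.3, 0.2]
finger_gap: 44.8
```

carry_out --commands '[[[45,0,30,25,-9,0,0],[45,0,60,55,-18,0,0],[45,0,90,85,-27,0,0],[45,0,120,110,-36,0,0],[45,0,125,115,-40,0,0]]]'

```text
time: 45.25
tool_pos: [474.9, -164.8, 78.9]
tcp_rot: [139.8, 0.5, 0.2]
ft_force: [-0.7, 0.6, 0.5]
finger_gap: 44.9
```

carry_out --commands '[[[45,0,0,0,0,0,0],[45,0,0,0,0,0,0]]]'

```text
time: 45.5
tool_pos: [477.8, -163.9, 82.5]
tcp_rot: [140.1, 0.0, 0.1]
ft_force: [0.2, 0.6, -0.3]
finger_gap: 44.9
```

Run:
```python
from h import *
s=r.sense();print(s["time"],s["tool_pos"],s["tcp_rot"])
save(viewer.snapshot("wrist"),"g.png")
c=viewer.calibration("top");print("fin end",cast(c,320+587/4,150+250/4,35))
```

```text
45.5 [ 477.79721072 -163.94557456   82.5367402 ] [1.40091550e+02 2.47676989e-02 5.43310161e-02]
fin end [ 553.13048444 -645.80506773   35.        ]
```

View pics/g.png

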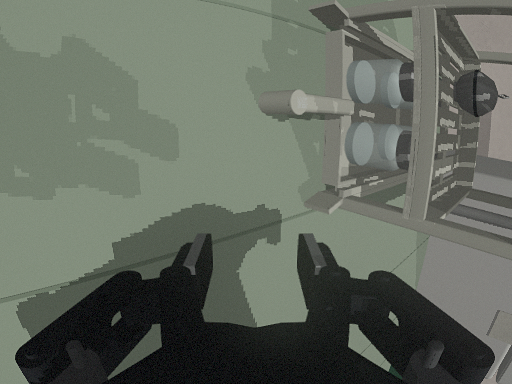

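The front two stand upright at (375,80) and (375,145), and the tray front is flush. One lower look to see the rear pair.

carry_out --commands '[[[45,10,-18,-2,-4,0,0],[45,20,-36,-4,-8,0,0],[45,30,-54,-6,-12,0,0],[45,40,-72,-8,-16,0,0],[45,40,-72,-8,-16,0,0]]]'

```text
time: 46.18
tool_pos: [517.4, -102.7, 40.8]
tcp_rot: [124.0, 0.2, 0.1]
ft_force: [-0.8, -0.7, -0.6]
finger_gap: 45.4
```

Run:
```python
from h import *
s=r.sense();print(s["time"],s["tool_pos"],s["tcp_rot"],s["ft_force"])
w=viewer.snapshot("wrist");t=viewer.snapshot("scene")
a=cv2.resize(w[0:200,270:470],(450,450),interpolation=cv2.INTER_CUBIC)
b=cv2.resize(t[180:245,90:180],(350,253),interpolation=cv2.INTER_CUBIC)
o=np.zeros((450,800,3),np.uint8);o[:,:450]=a;o[:253,450:]=b;save(o,"g2.png")
c=viewer.calibration("top");print("fin end",cast(c,320+67/4,150+250/4,35),"front",[cast(c,320+162/4,150+v/4,20)[:2] for v in (150,360)])
```

```text
46.175 [ 517.35925227 -102.68646657   40.75455577] [1.24037120e+02 1.57293287e-01 8.34305846e-02] [-0.79320062 -0.73880231 -0.62678768]
fin end [ 553.70463863 -243.32046301   35.        ] front [array([ 633.60894598, -322.62228836]), array([ 469.07733001, -317.82325826])]
```

View pics/g2.png

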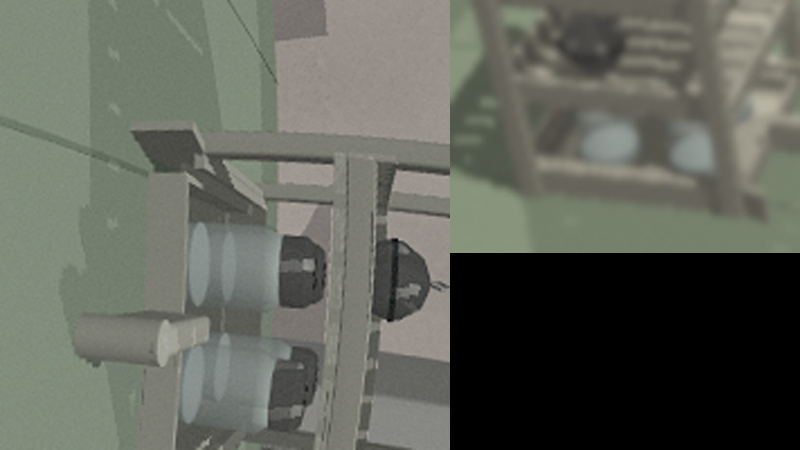

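Through the front pair's glass the rear pair can be seen standing too. The fin end is at y = −243.3, against −243 predicted for home. Handing in.

```bash
python3 -c "
from bench import r
print(r.hand_in())"
```

```text
the job is handed in; nothing more can be done
None
```

I pressed all four shaker caps down, stood the shakers in the tray, slid the tray into the bottom bay until it met the stop, and handed the job in at about 46 s.

- **Caps:** each was pressed until it stopped giving way, at 22–29 N, and all four ended at the same height.
- **Shakers:** one was knocked about 18 mm while I was working, so I found it again before picking it up. Another I gripped about 9 mm off centre, and I moved it to its place before letting go.
- **Tray:** it met the stop at 25–34 N. The fin's end then measured y = −243.3 mm, where about −243 is fully home.
- **Last camera checks:** the front two shakers are clearly upright. The rear two I could only see partly, through the front glass and the side of the rack, and they look upright. The magnet and infuser are in place, and the gripper was touching nothing.
- **Not checked again:** I did not look at the mug and the jar at the end. They were in view, not moved, just before the slide, and nothing came near them.
- **One disagreement:** the first reading of the fin's end was wrong because I had mixed up a picture offset. The corrected value is the one above.

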